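Squeeze a cemented heel blank in the spring clamp

TASK

Lift the wide, short wooden heel blank up and off its peg, stand it upright on the bed of the spring clamp, centred between the jaws with its two holed faces towards them, and let go of it. Then push the clamp's upright post towards the fixed jaw until the blank is squeezed against that jaw and the 16 mm gap behind the sprung pad is about half closed (never fully). Finish while holding the post there, and leave everything else as it is.

Things in the scene. Friction and masses are not known exactly. Their poses are not given: they have to be found in the camera images.
- blank: Heel blank: upright wood block of a pale and a darker slab, 40 (x) x 48 (y) x 90 mm (z), 0.1 to 0.18 kg; origin centre of underside. A hole 24 mm wide (y) runs through it along x, 48 to 78 mm above the underside; its ceiling hangs on the peg. The faces across y are whole: grip these from above. It hangs on either peg, underside 70 mm above the table, its x along the peg.
- rack: Fixed rack, origin on the table. Wooden bar 16 mm thick along its y at x = 0, top 162 mm high, posts at y = +-150 mm, 14 mm base board reaching 45 mm out to -x. Two steel pegs at y = -65 and +65 mm, 8 mm thick, axis 144 mm high, point along -x with upturned tips; blanks hang centred about 42 mm out.
- peg_a (a point): Top of the upturned tip of the peg at rack y = -65 mm, 78 mm out along the rack's -x and 158 mm above the table, 10 mm above the peg's upper side. To come off, a blank must be raised more than 10 and less than 22 mm (15 is good), then drawn along the rack's -x by at least 65 mm.
- peg_b (a point): The same point on the peg at rack y = +65 mm.
- clamp: Fixed grey spring clamp, origin centre of the base's underside, on the table; +y is the closing direction. Base 120 (x) x 300 (y) x 20 mm. Fixed jaw at the +y end: inner face at y = +115 mm, 90 mm wide, top 80 mm above the table. Two guide rails beside the slide at x = +-40 mm, y = -145 to -5 mm, tops 42 mm above the table.
- bed (a point): Middle of the open clamp's bed, where the blank is to stand: on the base's top, 20 mm above the table, at clamp x = 0, y = +65 mm; the fixed jaw and the open pad are each 50 mm away along y. Axes as the clamp's.
- slide (a joint): Travel of the clamp's slide in m: 0 open (rest), grows as the post is pushed along the clamp's +y, stop at 0.085. A spring pushes it open with 2 N at 0, rising 40 N/m, so it opens if let go. With the blank against the fixed jaw the pad touches it at 0.060 and the gap is half closed at 0.068.
- post_top (a point): Centre of the top of the slide's upright black post: 22 mm diameter, 150 mm above the table, bare down to 70 mm; grip it from above or push it. At clamp x = 0, y = -75 mm when open; moves along +y with the slide. The slide's block below it is 64 mm wide (x), top 64 mm above the table.
- cushion (a joint): How far the sprung pad is pressed back into the gap behind it, in m: 0 free (16 mm gap), 0.008 half closed, 0.016 fully closed. Its spring gives about 0.7 N at 0, rising 700 N/m, so about 6 N half closed; the push on the post is then about 11 N in all.
- pad_face (a point): Centre of the front of the sprung steel pad (64 mm wide, 50 mm high), 50 mm above the table; it faces the fixed jaw. At clamp y = +15 mm when open.
- tin: low round aluminium tack bowl, 68 mm across, 34 mm high; origin centre of underside. Leave alone.
- jar: amber glue jar with black cap, 60 mm across, 60 mm high; origin centre of underside. Leave alone.
- hammer: hammer lying on the table beyond the clamp; origin under it on the table, handle to its -x. Leave alone.
- brush: wood-handled brush lying on the table; origin under it on the table. Leave alone.
- offcut: small wooden offcut lying on the table, 50 x 70 x 30 mm; origin centre of underside. Leave alone.
- narrow: the other hanging blank: narrow and tall, 40 x 30 x 125 mm, hung on the rack's other peg in the same way (its hole ceiling is 113 mm above its underside); origin centre of underside. Leave hanging.
Mind the look-alikes: they are no part of the job. Leave any green look-alike of the blank alone.

How it is judged:
By the outcome, as a careful person would: the job done as asked, in the order asked, and still so for the second after the job is handed in, while the arm keeps its last pose, push and grip.
It also fails if it takes over 51 s, if anything falls off the work surface, if the arm or the gripper's body presses on something with over 40 N, if the wrist force passes 120 N, or if a joint passes its speed limit or range.

ROBOT

A 6-joint arm with a two-finger parallel gripper is mounted at the origin on the work surface. World frame = base frame: x ahead of the robot, y to its left, z up, the work surface at z = 0. Lengths are in m, angles in degrees, forces in N, time in s.
With the tool pointing down it reaches from about 0.35 to 0.875 m from the base axis. Payload 4.2 kg.
Tool frame: the origin (TCP) lies between the finger pads; the fingertips stand 19 mm ahead of it and the grasp point (between the pads) is the TCP; z points along the fingers, y is the line along which they close (so a half turn about z gives the same grasp; the last joint's range is limited). The gripper opens to 87 mm and grips with 3 to 60 N. Pads are 19 mm wide; open, the fingers measure 117 mm over their backs; the gripper's body (75 mm by 190 mm) begins 51 mm behind the grasp point.
Start: joints at [-62.132, 22.042, 0.453, 0, -68.411, -14.817], TCP at [0.141, -0.609, 0.209] pointing down, gripper open.
Joint ranges: [-179.83, 179.83], [-69.29, 118.12], [-61.27, 80.66], [-181.25, 117.63], [-171.15, -9.14], [-177.46, 177.46]. Speed limits (degrees/s): [159.86, 159.86, 180, 180, 180, 180].

INTERFACE

Orientations are given as a 3x3 rotation matrix whose columns are the frame's x, y, z axes.
In Python, from station import r gives the robot as it stands.
- The arm moves only by the tool drive_tool, never from a script. Its argument "steps" is one flat list of numbers, 7 for each row, row after row: the turn, a rotation vector about the tool's x, y, z in rad, then the shift along the tool's x, y, z in m, then the opening, from 0 (shut) to 1 (fully open). A call has 1 to 10 rows; each row shifts and turns the commanded pose from where the row before left it, along the tool's axes as they then stand; what a row does not reach is not made up. A row lasts 1/12 s, in which the tool goes at most 41.7 mm and 7.16 degrees, less where a joint would pass 70% of its speed; a pose out of reach is approached as far as the arm can. A call is refused whole if a number of a shift passes 0.0417 or a number of a turn 0.125, either way. A call with a gripper value outside its range is refused whole. The fingers move at their own pace and stop on an object; the grip force is fixed at half the most. Time passes only in rows, so rows that do not move let the fingers close. It gives the time, the measured TCP pose, the force, the opening and the grip force at its end, in the units of the state.
- r.sense(): the state, without advancing time (a new reading comes with each control period).
- r.capture(name): name is "scene" or "side" or "wrist"; returns the picture (400x640x3 uint8, blue, green, red); there is no depth.
- r.camera_params(name): a dict with "camera_matrix" (3x3 intrinsics, pixels), "k1" (the pictures are not rectified: a ray, as slopes to the right and down, at radius r is drawn at 1 + k1 r^2 times it, then the intrinsics apply), "extrinsics" (4x4, takes a point from world to camera coordinates). Camera axes: x right, y down, z forward; pixel columns grow to the right and rows downward; lengths in m; the calibration is good to about 2 mm. A picture is of the moment at which its call begins: read the wrist's pose just before it. camera_params takes no time and is no camera call; for the wrist camera it gives the pose at the moment of the call.
- r.finish_job(): hands the job in; it is judged then, once.
The state is a dict: "time_s": time; "joints": joint angles; "joint_velocities": joint speeds; "effort": joint torques, N m; "tcp_pos": TCP position; "ee_rot": TCP orientation; "wrist_force": force on the tool from outside, world axes, zero at the start; "moment": the same for the moment, N m; "gripper_width": opening from 0.0 (shut) to 1.0 (fully open); "gripper_force": force on a finger pad.
Only numpy, scipy, OpenCV 4.12 (cv2) and the standard library are available. Lean on these libraries where they do the work, as an engineer would, in place of code of your own. Each camera call takes 0.05 s, during which the arm holds its last target. There are 200 camera calls.

## Working session

There is one attempt and no reset: what is moved stays moved. The work goes in short steps, Python scripts to look and compute and a tool call to move; the robot and the scene stay as the last step left them, time stands still between calls to the robot, and variables do not carry over. Pictures are saved under pics/ and viewed, at most 10 in all, crops included, and the job is handed in when it is done.

Besides the shell and the picture viewer there is one more tool, called after "Request:" as name(argument=value, ...) on one line, values as JSON. drive_tool: Moves the arm, as the interface text tells. Its arguments: {"type":"object","properties":{"steps":{"type":"array"}},"required":["steps"]}

```bash
mkdir -p pics; python3 - <<'E'
from station import r
import cv2
for n in("scene","side"):
    cv2.imwrite(f"pics/{n}0.png",r.capture(n)); p=r.camera_params(n); print(n,p)
s=r.sense(); print(s)
E
```

```text
scene {'camera_matrix': array([[460.60353627,   0.        , 321.87912479],
       [  0.        , 460.60353627, 189.47881248],
       [  0.        ,   0.        ,   1.        ]]), 'k1': 0.017933934111892303, 'extrinsics': array([[ 6.30811631e-01,  7.75935993e-01, -1.44263630e-04,
        -4.17494446e-01],
       [ 6.32988795e-01, -5.14707555e-01, -5.78274431e-01,
        -2.46714658e-01],
       [-4.48778199e-01,  3.64690920e-01, -8.15842302e-01,
         1.48613143e+00],
       [ 0.00000000e+00,  0.00000000e+00,  0.00000000e+00,
         1.00000000e+00]])}
side {'camera_matrix': array([[458.6001581 ,   0.        , 320.88510512],
       [  0.        , 458.6001581 , 200.26897324],
       [  0.        ,   0.        ,   1.        ]]), 'k1': -0.04288223294167215, 'extrinsics': array([[-0.95746522, -0.28831469,  0.01161896,  0.56336823],
       [-0.22507745,  0.72105196, -0.65530468,  0.17276264],
       [ 0.18055609, -0.6300466 , -0.7552753 ,  1.03790581],
       [ 0.        ,  0.        ,  0.        ,  1.        ]])}
{'time_s': 0.1, 'joints': array([-6.21329933e+01,  2.20862872e+01,  3.87584870e-01, -2.32137897e-02,
       -6.84110252e+01, -1.48157440e+01]), 'joint_velocities': array([ 0.02241814, -0.11922797,  0.21525426,  0.17707684,  0.03233334,
       -0.11758993]), 'effort': array([-3.48111735e-04, -3.91688919e+01,  1.87936395e+01,  4.23192635e+00,
        1.34857156e-02, -7.19247237e-05]), 'tcp_pos': array([ 0.1410096 , -0.60830988,  0.20767502]), 'ee_rot': array([[-9.74202110e-01, -2.25676610e-01, -5.62100632e-04],
       [-2.25677275e-01,  9.74200325e-01,  1.86908827e-03],
       [ 1.25789113e-04,  1.94772308e-03, -9.99998095e-01]]), 'wrist_force': array([-0.63321576, -0.64657936,  0.11546539]), 'moment': array([0.00651489, 0.05183371, 0.0277126 ]), 'gripper_force': 0.0, 'gripper_width': 0.9936169182720158}
```

View pics/scene0.png

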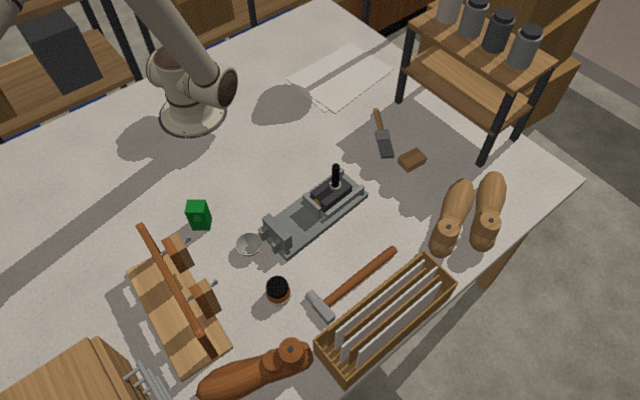

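View pics/side0.png

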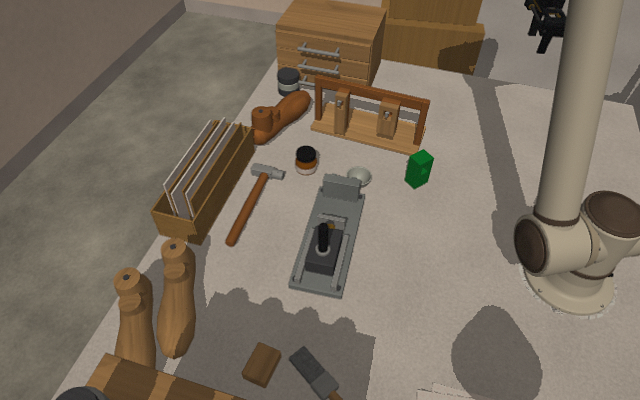

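The scene picture shows the rack at left, around (180,300), with blanks at (176,250) and (206,298). The clamp runs from (280,235) to (350,190), with the post top at (337,168) and the green look-alike at (199,214). In the side picture the blanks are at (388,118), which looks wide, and (340,115), which looks narrow. The post top is at (323,229) and the green block at (419,170). Next I take enlarged crops to check the choice.

```bash
python3 - <<'E'
import cv2,numpy as np
a=cv2.imread("pics/scene0.png");b=cv2.imread("pics/side0.png")
def c(im,x,y,w,h,s): 
    o=cv2.resize(im[y:y+h,x:x+w],None,fx=s,fy=s,interpolation=cv2.INTER_CUBIC)
    for i in range(0,w,10):
        cv2.line(o,(i*s,0),(i*s,4 if (x+i)%50 else 14),(0,0,255),1)
    for i in range(0,h,10): cv2.line(o,(0,i*s),(4 if (y+i)%50 else 14,i*s),(0,0,255),1)
    return o
cv2.imwrite("pics/rack.png",np.hstack([c(a,120,210,130,180,3),c(b,300,60,135,180,3)][:2]))
cv2.imwrite("pics/clamp.png",np.hstack([c(a,250,150,130,130,3),c(b,280,170,100,130,3)]))
E
```

```text
(no output)
```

View pics/rack.png

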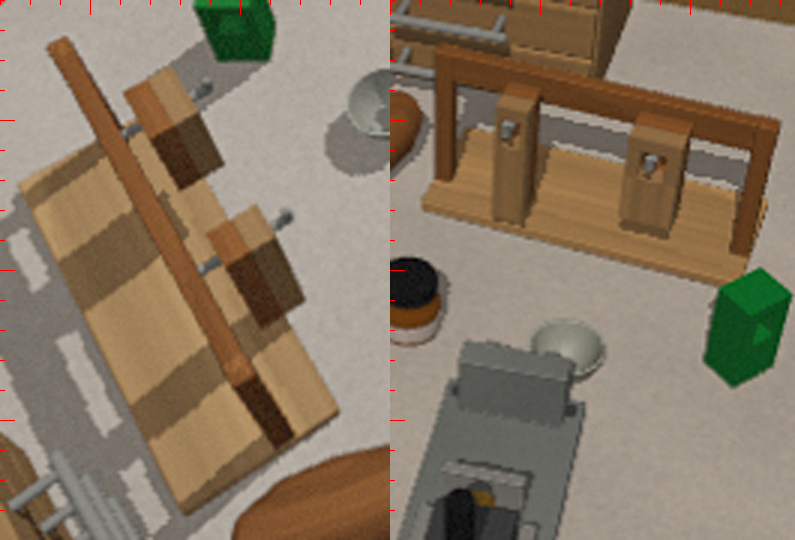

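View pics/clamp.png

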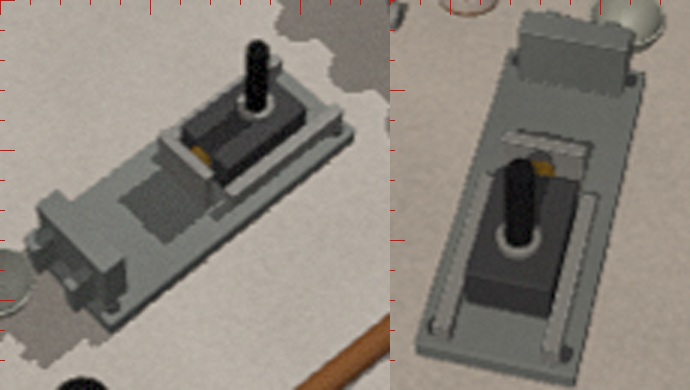

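The crops show two hanging blanks. The narrow, tall one is at side (340,112) / scene (205,298), and the wide, short one at side (388,118) / scene (178,252). The green look-alike is at scene (199,214). I choose the wide wooden one on the peg nearer the robot. Now I triangulate and fit the poses.

```bash
cat > h.py <<'E'
import numpy as np,cv2
from scipy.optimize import least_squares
from station import r
def proj(p,P):
    X=np.atleast_2d(P)@p["extrinsics"][:3,:3].T+p["extrinsics"][:3,3]
    s=X[:,:2]/X[:,2:]; s=s*(1+p["k1"]*(s**2).sum(1,keepdims=True))
    K=p["camera_matrix"]; return s*[K[0,0],K[1,1]]+K[:2,2]
def tri(obs):  # [(params,pixel)]
    f=lambda X:np.concatenate([(proj(p,X)[0]-u) for p,u in obs])
    s=least_squares(f,[.5,-.3,.1]); return s.x,np.abs(s.fun).max()
def W(pose,L):
    x,y,a=pose; c,s=np.cos(a),np.sin(a); L=np.atleast_2d(L)
    return np.c_[x+c*L[:,0]-s*L[:,1],y+s*L[:,0]+c*L[:,1],L[:,2]]
def fit(obs,x0): # [(params,local,pixel)]
    f=lambda q:np.concatenate([proj(p,W(q,l))[0]-u for p,l,u in obs])
    s=least_squares(f,x0,loss="soft_l1"); return s.x,np.array([proj(p,W(s.x,l))[0]-u for p,l,u in obs]).round(1)
E
python3 - <<'E'
from h import *
sc,si=[r.camera_params(n) for n in("scene","side")]
S=lambda x,y:np.array([120+x/3,210+y/3]); D=lambda x,y:np.array([300+(x-390)/3,60+y/3])
tw=tri([(sc,S(208,86)),(si,D(652,158))]); tn=tri([(sc,S(288,216)),(si,D(508,124))])
print("tips wide",tw,"narrow",tn,"dist",np.linalg.norm(tw[0]-tn[0]))
C=lambda x,y:np.array([250+x/3,150+y/3]); E=lambda x,y:np.array([280+(x-390)/3,170+y/3])
pt=tri([(sc,C(258,44)),(si,E(519,164))]); print("post",pt)
# clamp
obs=[(sc,(0,-.075,.15),C(258,44)),(si,(0,-.075,.15),E(519,164)),
(si,(-.06,-.15,.02),E(418,346)),(si,(.06,-.15,.02),E(577,376)),(si,(.06,.15,.02),E(645,73)),
(sc,(-.06,-.15,.02),C(352,130)),(sc,(-.06,.15,.02),C(110,322)),
(si,(-.045,.115,.08),E(522,25)),(si,(.045,.115,.08),E(630,43)),(sc,(.045,.115,.08),C(57,192)),(sc,(-.045,.115,.08),C(125,262))]
best=min((fit(obs,[pt[0][0],pt[0][1],a]) for a in(-3,-1.5,0,1.5)),key=lambda t:np.abs(t[1]).sum())
print("clamp",best[0][:2],np.degrees(best[0][2]),best[1].tolist())
print("bed",W(best[0],(0,.065,.02)),"post",W(best[0],(0,-.075,.15)))
d=tw[0]-tn[0]; print("rack +-y dir deg",np.degrees(np.arctan2(d[1],d[0])))
w=r.camera_params("wrist"); s=r.sense(); T=np.eye(4);T[:3,:3]=s["ee_rot"];T[:3,3]=s["tcp_pos"]; print(w["camera_matrix"],(w["extrinsics"]@T).round(3))
E
```

```text
tips wide (array([ 0.49395069, -0.25550619,  0.15211889]), np.float64(1.767943141472017)) narrow (array([ 0.62382183, -0.26420386,  0.15220539]), np.float64(1.6868876152990993)) dist 0.1301620935143164
post (array([0.54451992, 0.13988564, 0.15446843]), np.float64(0.49432726677639494))
clamp [0.54810797 0.06355715] -175.90823739427435 [[-1.4, 0.8], [0.6, 1.1], [-1.1, -1.2], [0.2, -0.1], [-0.3, -1.0], [0.6, -1.0], [-0.7, 1.7], [-2.1, 1.6], [-1.6, 1.8], [-1.0, -1.4], [-0.5, -2.2]]
bed [[ 0.55274598 -0.00127717  0.02      ]] post [[0.54275641 0.13836598 0.15      ]]
rack +-y dir deg 176.1685352927527
[[325.23637137   0.         323.89700679]
 [  0.         325.23637137 198.03646093]
 [  0.           0.           1.        ]] [[ 0.001  1.     0.    -0.001]
 [-0.96   0.001 -0.28   0.024]
 [-0.28   0.     0.96   0.19 ]
 [ 0.     0.     0.     1.   ]]
```

```bash
cat >> h.py <<'E'
def plan(way,final_rot,n,w=1.0):
    "even steps from here through world way points; final_rot: world rotation matrix"
    from scipy.spatial.transform import Rotation as R
    s=r.sense(); p=s["tcp_pos"]; Rm=s["ee_rot"]
    P=np.vstack([p]+[np.array(q) for q in way]); L=np.r_[0,np.cumsum(np.linalg.norm(np.diff(P,axis=0),axis=1))]
    rv=R.from_matrix(Rm.T@final_rot).as_rotvec(); rows=[]; prev=p; 
    for i in range(1,n+1):
        q=np.array([np.interp(L[-1]*i/n,L,P[:,k]) for k in range(3)])
        Ri=Rm@R.from_rotvec(rv*i/n).as_matrix()
        rows.append(np.r_[rv/n,Ri.T@(q-prev),w].round(4)); prev=q
    for x in rows: print(x.tolist())
def down(yaw): # tool y at world yaw (deg), z down
    a=np.radians(yaw); y=np.array([np.cos(a),np.sin(a),0]); z=np.array([0,0,-1.]); return np.c_[np.cross(y,z),y,z]
def dig(target,rot=None):
    s=r.sense(); print("tool-frame delta",(s["ee_rot"].T@(np.array(target)-s["tcp_pos"])).round(4))
    if rot is not None:
        from scipy.spatial.transform import Rotation as R
        print("turn",R.from_matrix(s["ee_rot"].T@rot).as_rotvec().round(4))
E
python3 -c "
from h import *
plan([(.25,-.42,.26),(.4916,-.2914,.27)],down(176.2),20)"
```

```text
[0.0001, 0.0001, -0.0638, -0.0176, 0.0166, -0.0058, 1.0]
[0.0001, 0.0001, -0.0638, -0.0186, 0.0154, -0.0058, 1.0]
[0.0001, 0.0001, -0.0638, -0.0196, 0.0142, -0.0058, 1.0]
[0.0001, 0.0001, -0.0638, -0.0205, 0.0129, -0.0058, 1.0]
[0.0001, 0.0001, -0.0638, -0.0212, 0.0116, -0.0058, 1.0]
[0.0001, 0.0001, -0.0638, -0.0219, 0.0102, -0.0058, 1.0]
[0.0001, 0.0001, -0.0638, -0.0225, 0.0088, -0.0058, 1.0]
[0.0001, 0.0001, -0.0638, -0.0231, 0.0073, -0.0058, 1.0]
[0.0001, 0.0001, -0.0638, -0.0235, 0.0058, -0.0058, 1.0]
[0.0001, 0.0001, -0.0638, -0.0231, -0.0092, -0.0009, 1.0]
[0.0001, 0.0001, -0.0638, -0.0225, -0.0106, -0.0009, 1.0]
[0.0001, 0.0001, -0.0638, -0.0218, -0.012, -0.0009, 1.0]
[0.0001, 0.0001, -0.0638, -0.021, -0.0134, -0.0009, 1.0]
[0.0001, 0.0001, -0.0638, -0.0201, -0.0147, -0.0009, 1.0]
[0.0001, 0.0001, -0.0638, -0.0191, -0.0159, -0.0009, 1.0]
[0.0001, 0.0001, -0.0638, -0.018, -0.0171, -0.0009, 1.0]
[0.0001, 0.0001, -0.0638, -0.0169, -0.0182, -0.0009, 1.0]
[0.0001, 0.0001, -0.0638, -0.0157, -0.0193, -0.0009, 1.0]
[0.0001, 0.0001, -0.0638, -0.0144, -0.0202, -0.0009, 1.0]
[0.0001, 0.0001, -0.0638, -0.0131, -0.0211, -0.0009, 1.0]
```

Request:
drive_tool(steps=[0, 0, -0.064, -0.018, 0.0166, -0.006, 1, 0, 0, -0.064, -0.0186, 0.0154, -0.006, 1, 0, 0, -0.064, -0.0196, 0.0142, -0.006, 1, 0, 0, -0.064, -0.0205, 0.013, -0.006, 1, 0, 0, -0.064, -0.021, 0.0116, -0.006, 1, 0, 0, -0.064, -0.022, 0.01, -0.006, 1, 0, 0, -0.064, -0.0225, 0.009, -0.006, 1, 0, 0, -0.064, -0.023, 0.0073, -0.006, 1, 0, 0, -0.064, -0.0235, 0.006, -0.006, 1, 0, 0, -0.064, -0.023, -0.009, -0.001, 1])

```text
time_s: 0.93
tcp_pos: [0.2839, -0.4153, 0.2649]
ee_rot: [[-0.644, -0.765, 0.001], [-0.765, 0.644, -0.001], [-0.0, -0.001, -1.0]]
wrist_force: [0.4, 0.4, -0.1]
gripper_width: 0.999
gripper_force: 0.0
```

Request:
drive_tool(steps=[0, 0, -0.064, -0.0225, -0.0106, -0.001, 1, 0, 0, -0.064, -0.022, -0.012, -0.001, 1, 0, 0, -0.064, -0.021, -0.0134, -0.001, 1, 0, 0, -0.064, -0.02, -0.0147, -0.001, 1, 0, 0, -0.064, -0.019, -0.016, -0.001, 1, 0, 0, -0.064, -0.018, -0.017, -0.001, 1, 0, 0, -0.064, -0.017, -0.018, -0.001, 1, 0, 0, -0.064, -0.0157, -0.0193, -0.001, 1, 0, 0, -0.064, -0.0144, -0.02, -0.001, 1, 0, 0, -0.064, -0.013, -0.021, -0.001, 1])

```text
time_s: 1.77
tcp_pos: [0.5108, -0.3129, 0.2731]
ee_rot: [[-0.06, -0.998, -0.001], [-0.998, 0.06, 0.001], [-0.001, 0.001, -1.0]]
wrist_force: [0.9, 0.2, -0.0]
gripper_width: 1.0
gripper_force: 0.0
```

```bash
python3 - <<'E'
from h import *
import pickle
s=r.sense();p=r.camera_params("wrist");im=r.capture("wrist")
pickle.dump(p,open("w1.pkl","wb"));cv2.imwrite("pics/w1.png",im);print(s["time_s"],s["tcp_pos"],s["ee_rot"].round(3).tolist(),s["joints"])
dig((.4916,-.2914,.27),down(176.2))
L=[(dx,dy,.16) for dx in(-.02,.02) for dy in(-.024,.024)]
print(proj(p,W((.4916,-.2914,np.radians(-93.8)),L)).round().tolist())
E
```

```text
1.7667 [ 0.51076151 -0.31291324  0.27312638] [[-0.06, -0.998, -0.001], [-0.998, 0.06, 0.001], [-0.001, 0.001, -1.0]] [-1.60302541e+01  1.74529190e+01  2.90427143e+00 -1.81475490e-02
 -7.55188900e+01  1.26098378e+01]
tool-frame delta [-0.019   0.0241  0.0025]
turn [-0.001   0.0002  0.0118]
[[370.0, 230.0], [320.0, 229.0], [372.0, 189.0], [320.0, 189.0]]
```

View pics/w1.png

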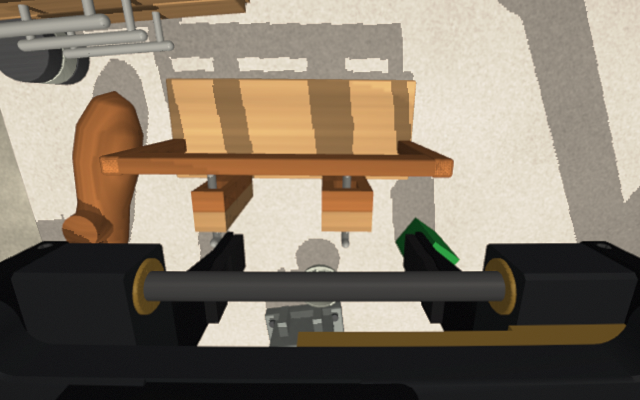

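The wrist view shows the wide blank's top at (322–372, 190–230). My estimate predicted (320–371, 189–230), so it agrees to about 1.5 mm. Narrow blank's top at (210,210), green block at (425,240). I move above the blank and go down.

Request:
drive_tool(steps=[0, 0, 0.006, -0.0095, 0.0125, 0, 1, 0, 0, 0.006, -0.0095, 0.0125, 0, 1, 0, 0, 0, 0, 0, 0.03, 1, 0, 0, 0, 0, 0, 0.03, 1, 0, 0, 0, 0, 0, 0.03, 1, 0, 0, 0, 0, 0, 0.03, 1, 0, 0, 0, 0, 0, 0.018, 1, 0, 0, 0, 0, 0, 0, 1])

```text
time_s: 2.48
tcp_pos: [0.4828, -0.2918, 0.1306]
ee_rot: [[-0.076, -0.997, -0.01], [-0.997, 0.076, 0.004], [-0.003, 0.01, -1.0]]
wrist_force: [-0.4, -0.4, -0.8]
gripper_width: 1.002
gripper_force: 0.0
```

```bash
python3 - <<'E'
from h import *
s=r.sense();print(s["time_s"],s["tcp_pos"],s["wrist_force"]);dig((.491,-.2914,.135),down(176.2))
E
```

```text
2.4833 [ 0.48280113 -0.29179714  0.1306488 ] [-0.41103703 -0.37091841 -0.81614423]
tool-frame delta [-0.001  -0.0081 -0.0044]
turn [ 0.0101  0.0035 -0.01  ]
```

Request:
drive_tool(steps=[0, 0, 0, 0, 0, 0, 1, 0, 0, 0, 0, 0, 0, 1])

```text
time_s: 2.65
tcp_pos: [0.4873, -0.2937, 0.1371]
ee_rot: [[-0.075, -0.997, 0.002], [-0.997, 0.075, -0.001], [0.001, -0.002, -1.0]]
wrist_force: [0.3, -0.4, -0.5]
gripper_width: 1.004
gripper_force: 0.0
```

```bash
python3 - <<'E'
from h import *
s=r.sense();print(s["time_s"],s["tcp_pos"],s["wrist_force"],s["joints"]);dig((.491,-.2914,.135),down(176.2))
E
```

```text
2.65 [ 0.48731492 -0.29372547  0.13705633] [ 0.31612556 -0.42699447 -0.53980219] [-1.47458219e+01  2.00977679e+01 -1.35627900e+01  4.61782731e-02
 -5.62028158e+01  1.04377560e+01]
tool-frame delta [-0.0026 -0.0035  0.0021]
turn [-0.0022 -0.0011 -0.0084]
```

Request:
drive_tool(steps=[0, 0, -0.008, -0.0025, -0.0035, 0.002, 1, 0, 0, 0, 0, 0, 0, 1, 0, 0, 0, 0, 0, 0, 0, 0, 0, 0, 0, 0, 0, 0, 0, 0, 0, 0, 0, 0, 0, 0, 0, 0, 0, 0, 0, 0, 0, 0, 0, 0, 0, 0, 0, 0, 0, 0, 0, 0, 0, 0, 0, 0, 0, 0, 0, 0, 0])

```text
time_s: 3.4
tcp_pos: [0.4901, -0.291, 0.1337]
ee_rot: [[-0.067, -0.998, 0.0], [-0.998, 0.067, -0.0], [0.0, -0.0, -1.0]]
wrist_force: [0.9, -0.3, 0.5]
gripper_width: 0.555
gripper_force: 0.4
```

Request:
drive_tool(steps=[0, 0, 0, 0, 0, 0, 0, 0, 0, 0, 0, 0, 0, 0, 0, 0, 0, 0, 0, 0, 0, 0, 0, 0, 0, 0, 0, 0])

```text
time_s: 3.73
tcp_pos: [0.4901, -0.291, 0.1337]
ee_rot: [[-0.067, -0.998, 0.0], [-0.998, 0.067, -0.0], [0.0, -0.0, -1.0]]
wrist_force: [-0.1, -0.2, -0.2]
gripper_width: 0.544
gripper_force: 30.0
```

Request:
drive_tool(steps=[0, 0, 0, 0, 0, -0.004, 0, 0, 0, 0, 0, 0, -0.004, 0, 0, 0, 0, 0, 0, -0.004, 0, 0, 0, 0, 0, 0, -0.003, 0, 0, 0, 0, 0, 0, 0, 0, 0, 0, 0, 0, 0, 0, 0, 0, 0, 0, 0, 0, 0, 0])

```text
time_s: 4.32
tcp_pos: [0.4899, -0.2908, 0.1485]
ee_rot: [[-0.067, -0.998, -0.0], [-0.998, 0.067, 0.0], [-0.0, 0.0, -1.0]]
wrist_force: [0.1, -0.2, -1.2]
gripper_width: 0.548
gripper_force: 30.0
```

Request:
drive_tool(steps=[0, 0, 0, -0.006, 0, 0, 0, 0, 0, 0, -0.012, 0, 0, 0, 0, 0, 0, -0.014, 0, 0, 0, 0, 0, 0, -0.014, 0, 0, 0, 0, 0, 0, -0.014, 0, 0, 0, 0, 0, 0, -0.014, 0, 0, 0, 0, 0, 0, -0.014, 0, 0, 0, 0, 0, 0, -0.008, 0, 0, 0, 0, 0, 0, 0, 0, 0, 0, 0, 0, 0, 0, 0, 0, 0])

```text
time_s: 5.15
tcp_pos: [0.4965, -0.1946, 0.1487]
ee_rot: [[-0.066, -0.998, 0.0], [-0.998, 0.066, -0.0], [0.0, -0.0, -1.0]]
wrist_force: [-0.2, 0.3, -1.4]
gripper_width: 0.549
gripper_force: 30.0
```

```bash
python3 - <<'E'
from h import *
bed=np.array([.55275,-.0013]); 
plan([(.4965,-.19,.21),(.5525,-.06,.22),(.5527,-.0013,.2)],down(184.1),20,0)
E
```

```text
[-0.0, -0.0, -0.0069, -0.001, 0.0001, -0.0132, 0.0]
[-0.0, -0.0, -0.0069, -0.001, 0.0001, -0.0132, 0.0]
[-0.0, -0.0, -0.0069, -0.001, 0.0, -0.0132, 0.0]
[-0.0, -0.0, -0.0069, -0.001, 0.0, -0.0132, 0.0]
[-0.0, -0.0, -0.0069, -0.0052, -0.0018, -0.0087, 0.0]
[-0.0, -0.0, -0.0069, -0.0123, -0.0049, -0.0009, 0.0]
[-0.0, -0.0, -0.0069, -0.0122, -0.005, -0.0009, 0.0]
[-0.0, -0.0, -0.0069, -0.0122, -0.0051, -0.0009, 0.0]
[-0.0, -0.0, -0.0069, -0.0122, -0.0052, -0.0009, 0.0]
[-0.0, -0.0, -0.0069, -0.0121, -0.0053, -0.0009, 0.0]
[-0.0, -0.0, -0.0069, -0.0121, -0.0054, -0.0009, 0.0]
[-0.0, -0.0, -0.0069, -0.0121, -0.0054, -0.0009, 0.0]
[-0.0, -0.0, -0.0069, -0.012, -0.0055, -0.0009, 0.0]
[-0.0, -0.0, -0.0069, -0.012, -0.0056, -0.0009, 0.0]
[-0.0, -0.0, -0.0069, -0.012, -0.0057, -0.0009, 0.0]
[-0.0, -0.0, -0.0069, -0.0123, -0.0023, 0.0026, 0.0]
[-0.0, -0.0, -0.0069, -0.0125, -0.0007, 0.0043, 0.0]
[-0.0, -0.0, -0.0069, -0.0125, -0.0008, 0.0043, 0.0]
[-0.0, -0.0, -0.0069, -0.0125, -0.0009, 0.0043, 0.0]
[-0.0, -0.0, -0.0069, -0.0125, -0.0009, 0.0043, 0.0]
```

Request:
drive_tool(steps=[0, 0, -0.007, -0.001, 0, -0.013, 0, 0, 0, -0.007, -0.001, 0, -0.013, 0, 0, 0, -0.007, -0.001, 0, -0.013, 0, 0, 0, -0.007, -0.001, 0, -0.013, 0, 0, 0, -0.007, -0.005, -0.002, -0.009, 0, 0, 0, -0.007, -0.012, -0.005, -0.001, 0, 0, 0, -0.007, -0.012, -0.005, -0.001, 0, 0, 0, -0.007, -0.012, -0.005, -0.001, 0, 0, 0, -0.007, -0.012, -0.005, -0.001, 0, 0, 0, -0.007, -0.012, -0.005, -0.001, 0])

```text
time_s: 5.98
tcp_pos: [0.5252, -0.125, 0.2139]
ee_rot: [[0.004, -1.0, -0.002], [-1.0, -0.004, 0.0], [-0.0, 0.002, -1.0]]
wrist_force: [-0.2, -0.5, -1.7]
gripper_width: 0.552
gripper_force: 30.0
```

Request:
drive_tool(steps=[0, 0, -0.007, -0.012, -0.0055, -0.001, 0, 0, 0, -0.007, -0.012, -0.0055, -0.001, 0, 0, 0, -0.007, -0.012, -0.0055, -0.001, 0, 0, 0, -0.007, -0.012, -0.0055, -0.001, 0, 0, 0, -0.007, -0.012, -0.006, -0.001, 0, 0, 0, -0.007, -0.0125, -0.002, 0.003, 0, 0, 0, -0.007, -0.0125, -0.001, 0.004, 0, 0, 0, -0.007, -0.0125, -0.001, 0.004, 0, 0, 0, -0.007, -0.0125, -0.001, 0.004, 0, 0, 0, -0.007, -0.0125, -0.001, 0.004, 0])

```text
time_s: 6.82
tcp_pos: [0.5542, -0.0024, 0.2]
ee_rot: [[0.074, -0.997, -0.001], [-0.997, -0.074, -0.0], [0.0, 0.001, -1.0]]
wrist_force: [0.4, 0.3, -2.2]
gripper_width: 0.551
gripper_force: 30.0
```

Request:
drive_tool(steps=[0, 0, 0, 0, 0, 0, 0, 0, 0, 0, 0, 0, 0, 0, 0, 0, 0, 0, 0, 0, 0])

```text
time_s: 7.07
tcp_pos: [0.5546, -0.0035, 0.2007]
ee_rot: [[0.073, -0.997, 0.0], [-0.997, -0.073, -0.0], [0.0, -0.0, -1.0]]
wrist_force: [-0.9, -1.6, -1.5]
gripper_width: 0.55
gripper_force: 30.0
```

```bash
python3 - <<'E'
from h import *
import pickle
p=r.camera_params("wrist");im=r.capture("wrist");sd=r.capture("side")
pickle.dump(p,open("w2.pkl","wb"))
s=r.sense();print(s["time_s"],s["tcp_pos"]);dig((.5527,-.0013,.2),down(184.1))
cv2.imwrite("pics/w2.png",np.vstack([im[150:],cv2.resize(sd[140:305,240:440],None,fx=2,fy=2)[:, :400] if 0 else np.hstack([cv2.resize(sd[140:305,240:420],None,fx=2,fy=2),np.zeros((330,280,3),np.uint8)])]))
print(proj(p,W((.548108,.063557,np.radians(-175.9)),[(-.045,.115,.08),(.045,.115,.08),(-.06,.15,.02),(.06,.15,.02),(.0,-.075,.15),(-.032,.015,.075),(.032,.015,.075),(0,.065,.02)])).round().tolist())
E
```

```text
7.1667 [ 0.55473342 -0.00388193  0.20089375]
tool-frame delta [-0.0027  0.0018  0.0009]
turn [-0.0004 -0.0001  0.0009]
[[276.0, 135.0], [376.0, 136.0], [269.0, 96.0], [383.0, 97.0], [326.0, 367.0], [294.0, 236.0], [358.0, 236.0], [326.0, 176.0]]
```

View pics/w2.png

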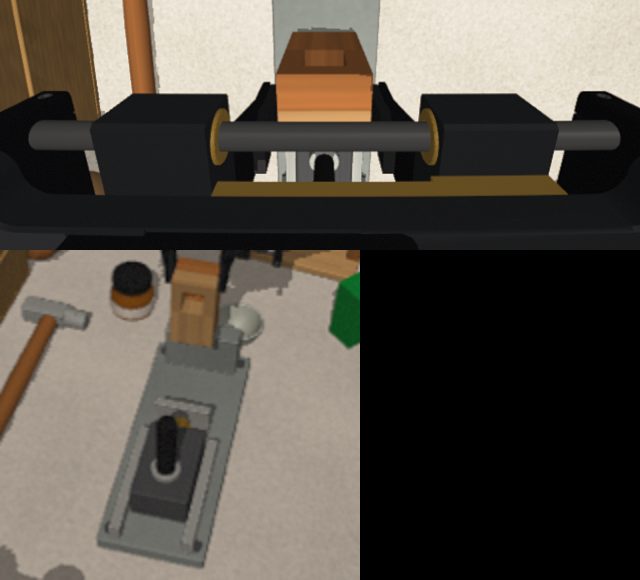

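The wrist view shows the blank (278–370) hanging upright over the bed. The base spans columns 273–380, centred on 326.5 against a predicted 326, so the sideways fit is good. I lower it.

Request:
drive_tool(steps=[0, 0, 0, -0.0025, 0.002, 0.01, 0, 0, 0, 0, 0, 0, 0.02, 0, 0, 0, 0, 0, 0, 0.02, 0, 0, 0, 0, 0, 0, 0.02, 0, 0, 0, 0, 0, 0, 0.02, 0, 0, 0, 0, 0, 0, 0.015, 0, 0, 0, 0, 0, 0, 0.005, 0, 0, 0, 0, 0, 0, 0, 0, 0, 0, 0, 0, 0, 0, 0, 0, 0, 0, 0, 0, 0, 0])

```text
time_s: 8.0
tcp_pos: [0.5534, -0.0011, 0.0918]
ee_rot: [[0.073, -0.997, 0.002], [-0.997, -0.073, 0.0], [-0.0, -0.002, -1.0]]
wrist_force: [0.1, 1.4, -1.4]
gripper_width: 0.548
gripper_force: 30.0
```

```bash
python3 - <<'E'
from h import *
dig((.5527,-.0013,.0837),down(184.1))
E
```

```text
tool-frame delta [0.0002 0.0007 0.0081]
turn [-0.0024  0.0002  0.0015]
```

Request:
drive_tool(steps=[0, 0, 0, 0, 0, 0.002, 0, 0, 0, 0, 0, 0, 0.002, 0, 0, 0, 0, 0, 0, 0.0015, 0, 0, 0, 0, 0, 0, 0.001, 0, 0, 0, 0, 0, 0, 0, 0, 0, 0, 0, 0, 0, 0, 0])

```text
time_s: 8.5
tcp_pos: [0.5524, -0.0012, 0.0841]
ee_rot: [[0.073, -0.997, -0.0], [-0.997, -0.073, -0.0], [0.0, 0.0, -1.0]]
wrist_force: [-0.2, 0.9, -1.0]
gripper_width: 0.549
gripper_force: 30.0
```

Still no contact, so I continue gently.

Request:
drive_tool(steps=[0, 0, 0, 0, 0, 0.0005, 0, 0, 0, 0, 0, 0, 0.0005, 0, 0, 0, 0, 0, 0, 0, 0, 0, 0, 0, 0, 0, 0, 0])

```text
time_s: 8.83
tcp_pos: [0.5527, -0.0012, 0.0837]
ee_rot: [[0.073, -0.997, 0.0], [-0.997, -0.073, -0.0], [0.0, -0.0, -1.0]]
wrist_force: [-0.8, -0.3, 2.8]
gripper_width: 0.546
gripper_force: 30.0
```

Request:
drive_tool(steps=[0, 0, 0, 0, 0, 0, 0.6, 0, 0, 0, 0, 0, 0, 0.65, 0, 0, 0, 0, 0, 0, 0.8, 0, 0, 0, 0, 0, 0, 1, 0, 0, 0, 0, 0, 0, 1, 0, 0, 0, 0, 0, 0, 1, 0, 0, 0, 0, 0, 0, 1, 0, 0, 0, 0, 0, 0, 1])

```text
time_s: 9.5
tcp_pos: [0.5524, -0.0012, 0.0831]
ee_rot: [[0.073, -0.997, -0.0], [-0.997, -0.073, -0.0], [0.0, 0.0, -1.0]]
wrist_force: [0.1, -0.4, -0.4]
gripper_width: 0.974
gripper_force: 0.0
```

Request:
drive_tool(steps=[0, 0, 0, 0, 0, -0.005, 1, 0, 0, 0, 0, 0, -0.01, 1, 0, 0, 0, 0, 0, -0.02, 1, 0, 0, 0, 0, 0, -0.03, 1, 0, 0, 0, 0, 0, -0.03, 1, 0, 0, 0, 0, 0, -0.03, 1, 0, 0, 0, 0, 0, -0.03, 1, 0, 0, 0, 0, 0, -0.01, 1, 0, 0, 0, 0, 0, 0, 1, 0, 0, 0, 0, 0, 0, 1])

```text
time_s: 10.33
tcp_pos: [0.5522, -0.001, 0.2486]
ee_rot: [[0.073, -0.997, 0.001], [-0.997, -0.073, 0.001], [-0.001, -0.001, -1.0]]
wrist_force: [0.1, 0.3, -0.9]
gripper_width: 1.002
gripper_force: 0.0
```

```bash
python3 - <<'E'
from h import *
import pickle
p=r.camera_params("wrist");im=r.capture("wrist");sd=r.capture("side");sc=r.capture("scene")
pickle.dump(p,open("w3.pkl","wb"))
s=r.sense();print(s["time_s"],s["tcp_pos"])
f=lambda im,x,y:cv2.resize(im[y:y+120,x:x+130],None,fx=2.5,fy=2.5,interpolation=cv2.INTER_CUBIC)
cv2.imwrite("pics/w3.png",np.vstack([im[60:330],np.hstack([f(sd,270,150),f(sc,250,150)])[:, :640]]))
C=(.548108,.063557,np.radians(-175.9))
for n in("side","scene"):
  q=r.camera_params(n); print(n,proj(q,W(C,[(0+dx,.065+dy,.11) for dx,dy in((-.024,-.02),(.024,-.02),(.024,.02),(-.024,.02))])).round(1).tolist())
print(proj(p,W(C,[(0+dx,.065+dy,.11) for dx,dy in((-.024,-.02),(.024,-.02),(.024,.02),(-.024,.02))])).round(1).tolist())
print(proj(p,W(C,[(-.045,.115,.08),(.045,.115,.08),(0,-.075,.15)])).round(1).tolist())
E
```

```text
10.4833 [ 0.55146445 -0.00131854  0.24640059]
side [[324.4, 194.1], [345.1, 197.7], [348.3, 185.1], [328.0, 181.6]]
scene [[306.3, 206.9], [293.6, 195.3], [281.5, 204.3], [294.2, 216.3]]
[[300.1, 201.1], [347.5, 201.2], [348.4, 162.1], [299.3, 162.0]]
[[280.7, 128.4], [367.2, 128.5], [323.5, 327.6]]
```

View pics/w3.png

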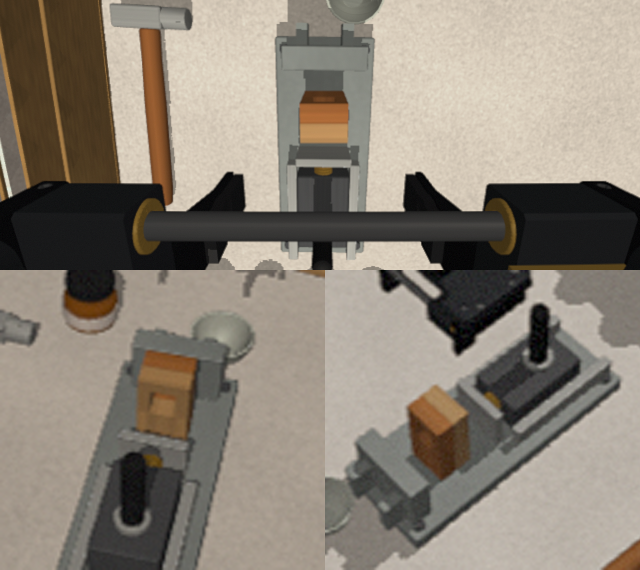

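The views show the blank standing upright in the middle of the bed, and the jaw's inner edge is where predicted, (282–368, 130) against (281–367, 128). Now to the post, turning so the fingers close along the push direction.

```bash
python3 - <<'E'
from h import *
plan([(.5435,.138,.25)],down(94.1),14,1)
E
```

```text
[0.0002, -0.0002, 0.1123, -0.0099, 0.001, -0.0003, 1.0]
[0.0002, -0.0002, 0.1123, -0.0098, 0.0021, -0.0003, 1.0]
[0.0002, -0.0002, 0.1123, -0.0095, 0.0031, -0.0003, 1.0]
[0.0002, -0.0002, 0.1123, -0.009, 0.0042, -0.0003, 1.0]
[0.0002, -0.0002, 0.1123, -0.0085, 0.0052, -0.0003, 1.0]
[0.0002, -0.0002, 0.1123, -0.0079, 0.0061, -0.0003, 1.0]
[0.0002, -0.0002, 0.1123, -0.0072, 0.0069, -0.0003, 1.0]
[0.0002, -0.0002, 0.1123, -0.0063, 0.0077, -0.0003, 1.0]
[0.0002, -0.0002, 0.1123, -0.0054, 0.0084, -0.0003, 1.0]
[0.0002, -0.0002, 0.1123, -0.0045, 0.0089, -0.0003, 1.0]
[0.0002, -0.0002, 0.1123, -0.0034, 0.0094, -0.0003, 1.0]
[0.0002, -0.0002, 0.1123, -0.0024, 0.0097, -0.0003, 1.0]
[0.0002, -0.0002, 0.1123, -0.0013, 0.0099, -0.0003, 1.0]
[0.0002, -0.0002, 0.1123, -0.0001, 0.01, -0.0003, 1.0]
```

Request:
drive_tool(steps=[0, 0, 0.112, -0.01, 0.001, 0, 1, 0, 0, 0.112, -0.01, 0.002, 0, 1, 0, 0, 0.112, -0.0095, 0.003, 0, 1, 0, 0, 0.112, -0.009, 0.004, 0, 1, 0, 0, 0.112, -0.0085, 0.005, 0, 1, 0, 0, 0.112, -0.008, 0.006, 0, 1, 0, 0, 0.112, -0.007, 0.007, 0, 1, 0, 0, 0.112, -0.006, 0.008, 0, 1, 0, 0, 0.112, -0.0055, 0.0085, 0, 1, 0, 0, 0.112, -0.0045, 0.009, 0, 1])

```text
time_s: 11.32
tcp_pos: [0.5348, 0.0976, 0.2465]
ee_rot: [[-0.869, -0.495, -0.003], [-0.495, 0.869, -0.001], [0.003, 0.0, -1.0]]
wrist_force: [-0.2, -0.3, 0.1]
gripper_width: 1.0
gripper_force: 0.0
```

Request:
drive_tool(steps=[0, 0, 0.112, -0.0035, 0.0095, 0, 1, 0, 0, 0.112, -0.0025, 0.0095, 0, 1, 0, 0, 0.112, -0.001, 0.01, 0, 1, 0, 0, 0.112, 0, 0.01, 0, 1, 0, 0, 0, 0, 0, 0, 1, 0, 0, 0, 0, 0, 0, 1, 0, 0, 0, 0, 0, 0, 1])

```text
time_s: 11.9
tcp_pos: [0.5282, 0.1363, 0.2473]
ee_rot: [[-0.997, -0.078, -0.002], [-0.078, 0.997, -0.001], [0.002, -0.001, -1.0]]
wrist_force: [-0.0, 0.7, -0.5]
gripper_width: 0.999
gripper_force: 0.0
```

```bash
python3 - <<'E'
from h import *
import pickle
p=r.camera_params("wrist");im=r.capture("wrist");pickle.dump(p,open("w4.pkl","wb"))
s=r.sense();print(s["time_s"],s["tcp_pos"]);dig((.5435,.138,.125),down(94.1))
cv2.imwrite("pics/w4.png",im)
print(proj(p,[(.5435,.139,.15),(.5435,.139,.07)]))
E
```

```text
11.95 [0.52829817 0.13619872 0.24757737]
tool-frame delta [-0.0154  0.0007  0.1226]
turn [-0.0007 -0.0011  0.0058]
[[324.18272906 211.38982456]
 [324.19150358 188.7112376 ]]
```

View pics/w4.png

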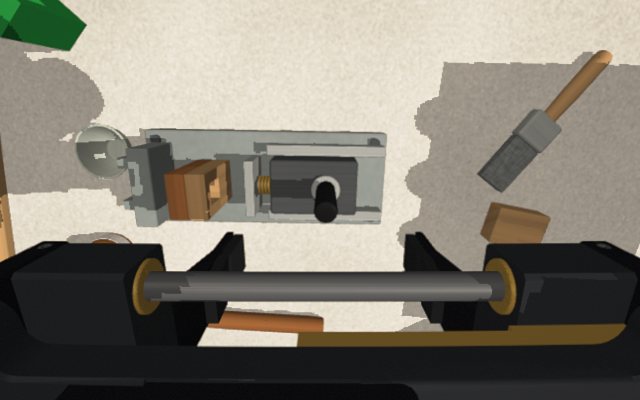

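The post top is at (325,211) and its foot ring at (325,187), within 1 px of the prediction. I go down and grip it.

Request:
drive_tool(steps=[0, 0, 0.006, -0.0075, 0.001, 0.01, 1, 0, 0, 0, -0.008, 0, 0.015, 1, 0, 0, 0, 0, 0, 0.02, 1, 0, 0, 0, 0, 0, 0.02, 1, 0, 0, 0, 0, 0, 0.02, 1, 0, 0, 0, 0, 0, 0.02, 1, 0, 0, 0, 0, 0, 0.015, 1, 0, 0, 0, 0, 0, 0.003, 1, 0, 0, 0, 0, 0, 0, 1, 0, 0, 0, 0, 0, 0, 1])

```text
time_s: 12.78
tcp_pos: [0.5446, 0.1388, 0.1255]
ee_rot: [[-0.998, -0.07, 0.001], [-0.07, 0.998, -0.0], [-0.001, -0.0, -1.0]]
wrist_force: [0.4, 0.4, 0.3]
gripper_width: 0.996
gripper_force: 0.0
```

Request:
drive_tool(steps=[0, 0, 0, 0, 0, 0, 0.5, 0, 0, 0, 0, 0, 0, 0.5, 0, 0, 0, 0, 0, 0, 0.5, 0, 0, 0, 0, 0, 0, 0.5, 0, 0, 0, 0, 0, 0, 0.4])

```text
time_s: 13.2
tcp_pos: [0.5439, 0.1389, 0.1256]
ee_rot: [[-0.998, -0.07, 0.001], [-0.07, 0.998, 0.0], [-0.001, 0.0, -1.0]]
wrist_force: [0.5, 0.0, 1.3]
gripper_width: 0.709
gripper_force: 0.0
```

```bash
python3 - <<'E'
from h import *
s=r.sense();print(s["time_s"],s["tcp_pos"],s["wrist_force"]);dig((.5435,.138,.125),down(94.1))
E
```

```text
13.2 [0.54393562 0.13894461 0.12561411] [0.46351755 0.0015887  1.27245477]
tool-frame delta [ 0.0005 -0.0009  0.0006]
turn [ 0.0004  0.0008 -0.0017]
```

Request:
drive_tool(steps=[0, 0, 0, 0, -0.001, 0, 0.3, 0, 0, 0, 0, 0, 0, 0, 0, 0, 0, 0, 0, 0, 0, 0, 0, 0, 0, 0, 0, 0, 0, 0, 0, 0, 0, 0, 0, 0, 0, 0, 0, 0, 0, 0, 0, 0, 0, 0, 0, 0, 0, 0, 0, 0, 0, 0, 0, 0, 0, 0, 0, 0, 0, 0, 0, 0, 0, 0, 0, 0, 0, 0])

```text
time_s: 14.03
tcp_pos: [0.5439, 0.1382, 0.1251]
ee_rot: [[-0.998, -0.07, 0.0], [-0.07, 0.998, 0.001], [-0.0, 0.001, -1.0]]
wrist_force: [-0.6, 3.5, 0.3]
gripper_width: 0.241
gripper_force: 30.0
```

Request:
drive_tool(steps=[0, 0, 0, 0, 0, 0, 0, 0, 0, 0, 0, 0, 0, 0, 0, 0, 0, 0, 0, 0, 0])

```text
time_s: 14.28
tcp_pos: [0.5439, 0.138, 0.1251]
ee_rot: [[-0.998, -0.07, 0.0], [-0.07, 0.998, 0.0], [-0.0, 0.0, -1.0]]
wrist_force: [-0.1, 1.7, 0.0]
gripper_width: 0.231
gripper_force: 30.0
```

Request:
drive_tool(steps=[0, 0, 0, 0, -0.003, 0, 0, 0, 0, 0, 0, -0.005, 0, 0, 0, 0, 0, 0, -0.005, 0, 0, 0, 0, 0, 0, -0.005, 0, 0, 0, 0, 0, 0, -0.005, 0, 0, 0, 0, 0, 0, -0.003, 0, 0, 0, 0, 0, 0, 0, 0, 0, 0, 0, 0, 0, 0, 0, 0])

```text
time_s: 14.95
tcp_pos: [0.5455, 0.1113, 0.1251]
ee_rot: [[-0.998, -0.069, -0.001], [-0.069, 0.998, -0.001], [0.001, -0.0, -1.0]]
wrist_force: [-2.1, 3.0, 0.0]
gripper_width: 0.242
gripper_force: 30.0
```

Request:
drive_tool(steps=[0, 0, 0, 0, -0.003, 0, 0, 0, 0, 0, 0, -0.004, 0, 0, 0, 0, 0, 0, -0.004, 0, 0, 0, 0, 0, 0, -0.004, 0, 0, 0, 0, 0, 0, -0.004, 0, 0, 0, 0, 0, 0, -0.004, 0, 0, 0, 0, 0, 0, -0.003, 0, 0, 0, 0, 0, 0, 0, 0, 0, 0, 0, 0, 0, 0, 0])

```text
validation failed for argument at $.st...
```

```bash
cat > t.py <<'E'
from h import *
s=r.sense(); u=np.array([.0715,-.9974,0]); print(s["time_s"],"travel from grip",(s["tcp_pos"]-[.5439,.138,.1251])@u,"force",-s["wrist_force"]@u,s["tcp_pos"],s["wrist_force"].round(1))
E
python3 t.py
```

```text
14.95 travel from grip 0.02677244798001348 force 3.1055829541719953 [0.54550687 0.11127295 0.12509625] [-2.1  3.   0. ]
```

Request:
drive_tool(steps=[0, 0, 0, 0, -0.003, 0, 0, 0, 0, 0, 0, -0.004, 0, 0, 0, 0, 0, 0, -0.004, 0, 0, 0, 0, 0, 0, -0.004, 0, 0, 0, 0, 0, 0, -0.004, 0, 0, 0, 0, 0, 0, -0.003, 0, 0, 0, 0, 0, 0, 0, 0, 0, 0, 0, 0, 0, 0, 0, 0])

```text
time_s: 15.62
tcp_pos: [0.5468, 0.0898, 0.1251]
ee_rot: [[-0.998, -0.07, -0.001], [-0.07, 0.998, -0.0], [0.001, -0.0, -1.0]]
wrist_force: [-2.7, 3.7, 1.3]
gripper_width: 0.242
gripper_force: 30.0
```

```bash
python3 t.py
```

```text
15.6167 travel from grip 0.04824376557934997 force 3.8450928123423305 [0.54681624 0.08983953 0.12511325] [-2.7  3.7  1.3]
```

Request:
drive_tool(steps=[0, 0, 0, 0.0005, -0.003, 0, 0, 0, 0, 0, 0.0005, -0.003, 0, 0, 0, 0, 0, 0, -0.002, 0, 0, 0, 0, 0, 0, 0, 0, 0, 0, 0, 0, 0, 0, 0, 0, 0, 0, 0, 0, 0, 0, 0])

```text
time_s: 16.12
tcp_pos: [0.5473, 0.0823, 0.1251]
ee_rot: [[-0.998, -0.07, 0.001], [-0.07, 0.998, 0.0], [-0.001, 0.0, -1.0]]
wrist_force: [-0.6, 5.1, -1.0]
gripper_width: 0.234
gripper_force: 30.0
```

```bash
python3 t.py
```

```text
16.1167 travel from grip 0.055806098068806105 force 5.098811565176037 [0.54728102 0.0822908  0.12512737] [-0.6  5.1 -1. ]
```

Request:
drive_tool(steps=[0, 0, 0, 0, -0.002, 0, 0, 0, 0, 0, 0, -0.002, 0, 0, 0, 0, 0, 0, 0, 0, 0, 0, 0, 0, 0, 0, 0, 0, 0, 0, 0, 0, 0, 0, 0])

```text
time_s: 16.53
tcp_pos: [0.5475, 0.0783, 0.1251]
ee_rot: [[-0.998, -0.07, 0.001], [-0.07, 0.998, 0.001], [-0.001, 0.0, -1.0]]
wrist_force: [-0.1, 5.5, -1.5]
gripper_width: 0.238
gripper_force: 30.0
```

```bash
python3 t.py
```

```text
16.5333 travel from grip 0.05978210873161534 force 5.496146368677071 [0.54750819 0.07832071 0.12512206] [-0.1  5.5 -1.5]
```

Request:
drive_tool(steps=[0, 0, 0, 0, -0.002, 0, 0, 0, 0, 0, 0, 0, 0, 0, 0, 0, 0, 0, 0, 0, 0, 0, 0, 0, 0, 0, 0, 0])

```text
time_s: 16.87
tcp_pos: [0.5476, 0.0766, 0.1251]
ee_rot: [[-0.998, -0.07, 0.001], [-0.07, 0.998, 0.001], [-0.001, 0.001, -1.0]]
wrist_force: [-0.8, 6.4, -1.7]
gripper_width: 0.243
gripper_force: 30.0
```

```bash
python3 t.py
```

```text
16.8667 travel from grip 0.061459961813389474 force 6.408697775545576 [0.54761417 0.07664608 0.12514669] [-0.8  6.4 -1.7]
```

Request:
drive_tool(steps=[0, 0, 0, 0, -0.002, 0, 0, 0, 0, 0, 0, -0.001, 0, 0, 0, 0, 0, 0, 0, 0, 0, 0, 0, 0, 0, 0, 0, 0])

```text
time_s: 17.2
tcp_pos: [0.5478, 0.0741, 0.1251]
ee_rot: [[-0.998, -0.07, 0.001], [-0.07, 0.998, 0.002], [-0.001, 0.002, -1.0]]
wrist_force: [-1.4, 7.8, -1.3]
gripper_width: 0.237
gripper_force: 30.0
```

```bash
python3 t.py
```

```text
17.2 travel from grip 0.06396152256812981 force 7.9204811040974645 [0.54776682 0.07414894 0.12513938] [-1.4  7.8 -1.3]
```

Request:
drive_tool(steps=[0, 0, 0, 0, 0, 0, 0])

```text
time_s: 17.28
tcp_pos: [0.5478, 0.0742, 0.1251]
ee_rot: [[-0.998, -0.07, 0.001], [-0.07, 0.998, 0.002], [-0.001, 0.002, -1.0]]
wrist_force: [-1.8, 7.6, -1.6]
gripper_width: 0.24
gripper_force: 30.0
```

Request:
drive_tool(steps=[0, 0, 0, 0, -0.002, 0, 0, 0, 0, 0, 0, 0, 0, 0, 0, 0, 0, 0, 0, 0, 0, 0, 0, 0, 0, 0, 0, 0])

```text
time_s: 17.62
tcp_pos: [0.5479, 0.0725, 0.1251]
ee_rot: [[-0.998, -0.07, 0.001], [-0.07, 0.998, 0.002], [-0.001, 0.002, -1.0]]
wrist_force: [-2.4, 8.8, -0.3]
gripper_width: 0.24
gripper_force: 30.0
```

```bash
python3 t.py
```

```text
17.6167 travel from grip 0.06559104625779551 force 8.94059414973933 [0.54788811 0.07252387 0.12512781] [-2.4  8.8 -0.3]
```

Request:
drive_tool(steps=[0, 0, 0, 0, 0, 0, 0])

```text
time_s: 17.7
tcp_pos: [0.5479, 0.0725, 0.1251]
ee_rot: [[-0.998, -0.07, 0.001], [-0.07, 0.998, 0.002], [-0.001, 0.002, -1.0]]
wrist_force: [-2.1, 9.6, -1.0]
gripper_width: 0.243
gripper_force: 30.0
```

Request:
drive_tool(steps=[0, 0, 0, 0, 0, 0, 0])

```text
time_s: 17.78
tcp_pos: [0.5479, 0.0725, 0.1251]
ee_rot: [[-0.998, -0.07, 0.001], [-0.07, 0.998, 0.002], [-0.001, 0.002, -1.0]]
wrist_force: [-0.5, 9.6, -1.5]
gripper_width: 0.239
gripper_force: 30.0
```

Request:
drive_tool(steps=[0, 0, 0, 0, -0.0025, 0, 0, 0, 0, 0, 0, 0, 0, 0, 0, 0, 0, 0, 0, 0, 0, 0, 0, 0, 0, 0, 0, 0])

```text
time_s: 18.12
tcp_pos: [0.548, 0.0705, 0.1251]
ee_rot: [[-0.998, -0.07, 0.001], [-0.07, 0.998, 0.003], [-0.002, 0.003, -1.0]]
wrist_force: [-2.2, 10.3, -0.2]
gripper_width: 0.237
gripper_force: 30.0
```

Request:
drive_tool(steps=[0, 0, 0, 0, 0, 0, 0])

```text
time_s: 18.2
tcp_pos: [0.548, 0.0705, 0.1251]
ee_rot: [[-0.998, -0.07, 0.001], [-0.07, 0.998, 0.003], [-0.001, 0.003, -1.0]]
wrist_force: [-2.0, 10.5, -0.8]
gripper_width: 0.243
gripper_force: 30.0
```

Request:
drive_tool(steps=[0, 0, 0, 0, 0, 0, 0])

```text
time_s: 18.28
tcp_pos: [0.548, 0.0705, 0.1251]
ee_rot: [[-0.998, -0.07, 0.001], [-0.07, 0.998, 0.003], [-0.001, 0.003, -1.0]]
wrist_force: [-2.1, 11.1, -0.3]
gripper_width: 0.237
gripper_force: 30.0
```

```bash
python3 t.py; python3 - <<'E'
from h import *
sd=r.capture("side");sc=r.capture("scene")
f=lambda im,x,y:cv2.resize(im[y:y+140,x:x+130],None,fx=3,fy=3,interpolation=cv2.INTER_CUBIC)
cv2.imwrite("pics/end.png",np.hstack([f(sd,280,140),f(sc,240,140)]))
E
```

```text
18.2833 travel from grip 0.06762204524200315 force 11.17916777930841 [0.54801475 0.07049665 0.12512549] [-2.1 11.1 -0.3]
```

View pics/end.png

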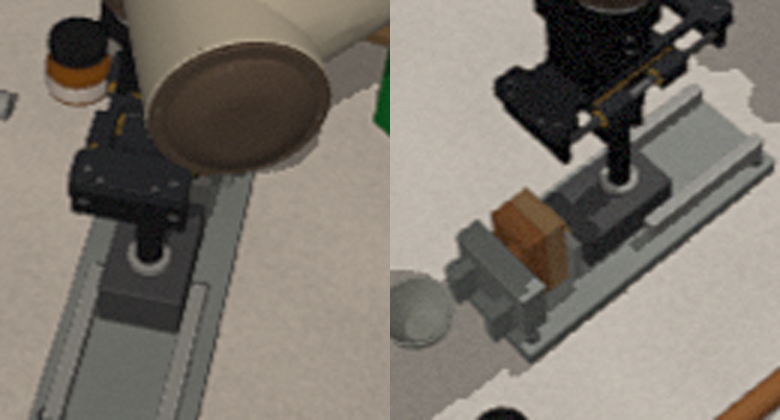

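The blank is upright and squeezed between jaw and pad (right panel, 530,240). Travel is about 68 mm and the push about 11 N, so the cushion is about half closed. I hand in.

```bash
python3 -c "
from station import r
print(r.finish_job())"
```

```text
the job is handed in; nothing more can be done
None
```

The job is handed in: the wide blank stands upright, squeezed against the fixed jaw, and the arm is holding the post at about 68 mm travel with about 11 N push, so by those readings the gap is about half closed.

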